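# Turn a row of brass fittings round onto the display rack

## Task

Move the four brass fittings from the steel stock rack to the empty wooden display rack in reverse order, one to a tray, so that the customer across the counter sees the row as you see it now: the fitting that stood at your left end goes to your right end, and so on. Stand each one upright and flat on the floor of its tray, and leave the scissors, tape and carton where they are.

Things in the scene. Friction and masses are not known exactly. Their poses are not given: they have to be found in the camera images.
- tee: Brass pipe tee standing upright: vertical tube 52 mm tall, 36 mm diameter (39 mm collars on the lowest 8 and top 6 mm), one side branch along its own +y at 28 mm height, 28 mm thick (32 at its mouth), ending 34 mm from the axis. Grip the tube across its own x, 36 mm wide, at 26 to 38 mm height. Origin: centre of its underside; z up along its axis. 0.2 kg.
- nipple: Brass hexagon nipple standing upright, 52 mm tall: a threaded round foot 34 mm in diameter, a hexagon 40 mm across flats from 20 to 36 mm height with two flats facing its own +x and -x, then a threaded round top of 34 mm. Origin: centre of its underside; z up along its axis. 0.16 kg.
- reducer: Brass reducing socket standing upright, 58 mm tall: wide round foot 44 mm in diameter up to 24 mm height, a cone to 31 mm, then a round neck 28 mm in diameter (a 31 mm collar round its top 5 mm). Grip the neck, 32 to 52 mm height, from any side. Origin: centre of its underside; z up along its axis. 0.17 kg.
- stopcock: Brass stopcock with a T-handle, standing upright, 71 mm tall: round foot 36 mm in diameter up to 12 mm, round body 30 mm in diameter up to 46 mm, thin stem 12 mm in diameter, and a crossbar 58 mm long and 10 mm thick along its own y at 66 mm height. Grip the body across its own x, 30 mm wide. Origin: centre of its underside; z up along its axis. 0.18 kg.
- display_rack: Wooden board 86 x 336 mm, 8 mm thick, fixed, with a row of four empty square wooden trays. Origin: centre of its underside, on the counter; +y points to its left end as the robot sees it. Tray centres at x = 0, y = +120, +40, -40, -120 mm. Trays: 70 mm square outside, 62 mm inside, floor 12 mm and rim 17 mm above the counter.
- stock_rack: Dark steel board of the same sizes, fixed, with four square steel trays in the same places and heights as on the display rack; a fitting stands in each at the start, in any order. Origin: centre of its underside, on the counter; +y points to its left end as the robot sees it.
- tray_tee: The fixed steel tray of the stock rack in which the tee stands at the start, 70 mm square, inner floor 4 mm above its origin, rim 9 mm. Origin: centre of its underside, on top of the board. It never moves, so it keeps the place that the tee had in the row.
- tray_nipple: The fixed steel tray of the stock rack in which the nipple stands at the start, 70 mm square, inner floor 4 mm above its origin, rim 9 mm. Origin: centre of its underside, on top of the board. It never moves, so it keeps the place that the nipple had in the row.
- tray_reducer: The fixed steel tray of the stock rack in which the reducer stands at the start, 70 mm square, inner floor 4 mm above its origin, rim 9 mm. Origin: centre of its underside, on top of the board. It never moves, so it keeps the place that the reducer had in the row.
- tray_stopcock: The fixed steel tray of the stock rack in which the stopcock stands at the start, 70 mm square, inner floor 4 mm above its origin, rim 9 mm. Origin: centre of its underside, on top of the board. It never moves, so it keeps the place that the stopcock had in the row.
- scissors: Bystander: a pair of scissors lying flat on the counter beside the racks, about 175 mm long, 9 mm high. Origin near its pivot.
- tape_roll: Bystander: a roll of packing tape lying flat beside the racks, 90 mm in diameter, 45 mm high. Origin: centre of its underside.
- carton: Bystander: a small cardboard carton beside the racks, 100 x 80 mm, 70 mm high. Origin: centre of its underside.
Mind the look-alikes: they are no part of the job. What is shaped like the stopcock but turquoise is not meant. Leave any green look-alike of the tee alone.

How it is judged:
By the outcome, as a careful person would: the job done as asked, in the order asked, and still so for the second after the job is handed in, with the robot touching nothing.
It also fails if it takes over 96 s, if anything falls off the work surface, if the arm or the gripper's body presses on something with over 40 N, if the wrist force passes 120 N, or if a joint passes its speed limit or range.

## Robot

A 7-joint arm with a two-finger parallel gripper is mounted at the origin on the work surface. World frame = base frame: x ahead of the robot, y to its left, z up, the work surface at z = 0. Lengths are in mm, angles in rad, forces in N, time in s.
With the tool pointing down it reaches from about 400 to 875 mm from the base axis. Payload 4.4 kg.
Tool frame: the origin (TCP) lies midway between the tips of the shut fingers; the grasp point (between the pads) lies 19 mm behind it; z points along the fingers, y is the line along which they close (so a half turn about z gives the same grasp; the last joint's range is limited). The gripper opens to 85 mm and grips with 20 to 120 N. Pads are 22 mm wide; open, the fingers measure 114 mm over their backs; the gripper's body (76 mm by 85 mm) begins 54 mm behind the grasp point. The pads swing forward as they close: fully open they stand 13 mm farther back than shut.
Start: joints at [1.257, 0.628, 0.038, 1.517, -0.027, 0.996, -0.02], TCP at [159.454, -630.153, 231.313] pointing down, gripper open.
Joint ranges: [-3.06, 3.06], [-0.37, 2.12], [-1.25, 1.32], [0.18, 2.47], [-1.1, 4.24], [0.23, 1.98], [-2.94, 2.94]. Speed limits (rad/s): [2.57, 2.57, 3.14, 3.14, 3.14, 3.14, 3.14].

## Interface

Orientations are given as [roll, pitch, yaw] about the fixed x, y, z axes, in that order (R = Rz(yaw) Ry(pitch) Rx(roll)).
In Python, from cell import ctrl gives the robot as it stands. The module is installed in compiled form; this text tells all that it offers.
- The arm moves only by the tool step_arm, never from a script. Its argument "commands" is one flat list of numbers, 7 for each row, row after row: the shift along the tool's x, y, z in cm, then the turn, a rotation vector about the tool's x, y, z in rad, then the opening, from 0 (shut) to 1 (fully open). A call has 1 to 10 rows; each row is the pose to reach, as a shift and turn from the pose commanded when the call began, along the tool's axes at that moment; what a row does not reach only later rows make up. A row lasts 1/10 s, in which the tool goes at most 50 mm and 8.59 degrees, less where a joint would pass 70% of its speed; a pose out of reach is approached as far as the arm can. A call with a gripper value outside its range is refused whole. The fingers move at their own pace and stop on an object; the grip force is fixed at half the most. Time passes only in rows, so rows that repeat a pose let the fingers close. It gives the time, the measured TCP pose, the force, the opening and the grip force at its end, in the units of the state.
- ctrl.read_state(): the state, without advancing time (a new reading comes with each control period).
- ctrl.get_image(name): name is "side" or "top"; returns a dict with "image" (400x640x3 uint8, red, green, blue), "range_z" (400x640 float32, mm along the optical axis (not along the pixel's ray), 0 where there is no reading), "vfov" (degrees; the focal length in pixels is half the picture's height over the tangent of half this angle, whatever the lens; pixels are square), "cx", "cy" (the principal point, pixels), "world_to_cam" (4x4, takes a point from world to camera coordinates). Camera axes: x right, y down, z forward; pixel columns grow to the right and rows downward; lengths in mm; the calibration is good to about 2 mm. A picture is of the moment at which its call begins.
- ctrl.finish_job(): hands the job in; it is judged then, once.
The state is a dict: "clock": time; "qpos": joint angles; "qd": joint speeds; "tau": joint torques, N m; "eef_pos": TCP position; "tool_rot": TCP orientation; "force": force on the tool from outside, world axes, zero at the start; "torque": the same for the moment, N m; "width": finger opening in mm; "gripper_force": force on a finger pad.
Only numpy, scipy, OpenCV 4.12 (cv2) and the standard library are available. Lean on these libraries where they do the work, as an engineer would, in place of code of your own. Each camera call takes 0.05 s, during which the arm holds its last target. There are 200 camera calls.

## Working session

There is one attempt and no reset: what is moved stays moved. The work goes in short steps, Python scripts to look and compute and a tool call to move; the robot and the scene stay as the last step left them, time stands still between calls to the robot, and variables do not carry over. Pictures are saved under pics/ and viewed, at most 14 in all, crops included, and the job is handed in when it is done.

Besides the shell and the picture viewer there is one more tool, called after "Request:" as name(argument=value, ...) on one line, values as JSON. step_arm: Moves the arm, as the interface text tells. Its arguments: {"type":"object","properties":{"commands":{"type":"array"}},"required":["commands"]}

```bash
mkdir -p pics; cat > h.py <<'E'
import numpy as np, cv2
from cell import ctrl
def shot(n):
    d=ctrl.get_image(n); d['f']=200/np.tan(np.radians(d['vfov'])/2); return d
def save(d,name,crop=None,s=1):
    im=d['image'][:,:,::-1]
    if crop: im=im[crop[1]:crop[3],crop[0]:crop[2]]
    cv2.imwrite('pics/'+name,cv2.resize(im,None,fx=s,fy=s,interpolation=cv2.INTER_CUBIC))
def pts(d):
    z=d['range_z'].astype(float); v,u=np.mgrid[:z.shape[0],:z.shape[1]]
    P=np.stack([(u-d['cx'])/d['f']*z,(v-d['cy'])/d['f']*z,z,np.ones_like(z)],-1)
    W=P@np.linalg.inv(d['world_to_cam']).T
    W[z==0]=np.nan; return W[...,:3]
def ray(d,u,v,h):
    T=np.linalg.inv(d['world_to_cam']); r=T[:3,:3]@np.array([(u-d['cx'])/d['f'],(v-d['cy'])/d['f'],1]); o=T[:3,3]
    return o+r*(h-o[2])/r[2]
E
python3 - <<'E'
from h import *
for n in('top','side'):
    d=shot(n); save(d,n+'0.png'); print(n,d['vfov'],d['cx'],d['cy'],np.linalg.inv(d['world_to_cam']).round(3).tolist(),(d['range_z']>0).mean())
s=ctrl.read_state(); print(s)
E
```

```text
top 49.98875913429068 313.57370955725867 195.21530839707222 [[0.017, -0.992, 0.128, 413.341], [-1.0, -0.019, -0.017, 3.086], [0.02, -0.128, -0.992, 1339.205], [0.0, 0.0, 0.0, 1.0]] 0.99629296875
side 48.82440115542248 312.49647927776414 199.06746736456532 [[-0.704, -0.514, 0.49, -3.683], [-0.71, 0.527, -0.467, 548.858], [-0.018, -0.677, -0.736, 940.417], [0.0, 0.0, 0.0, 1.0]] 0.996046875
{'clock': 0.1, 'qpos': array([ 1.25723642,  0.6292827 ,  0.03845444,  1.51823591, -0.02699258,
        0.99633152, -0.02000427]), 'qd': array([-0.00123852, -0.00136957,  0.00062348, -0.00229145,  0.00077258,
        0.00084796,  0.00048014]), 'tau': array([ 3.06316084e-03, -5.64539909e+01,  1.23069115e+00, -1.93975621e+01,
        1.14043415e-02,  5.41675559e-03, -2.50975995e-05]), 'eef_pos': array([ 159.2873474 , -629.60660886,  230.47266691]), 'tool_rot': array([-3.13985371e+00,  3.06245798e-05,  2.47752602e-01]), 'force': array([-0.17535367, -0.17193839, -0.05771803]), 'torque': array([-0.04625349,  0.01064873,  0.02993898]), 'gripper_force': 0.0, 'width': 85.41399885000516}
```

View pics/top0.png

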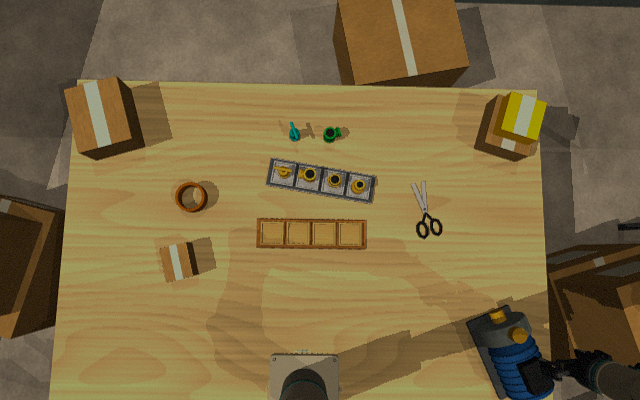

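View pics/side0.png

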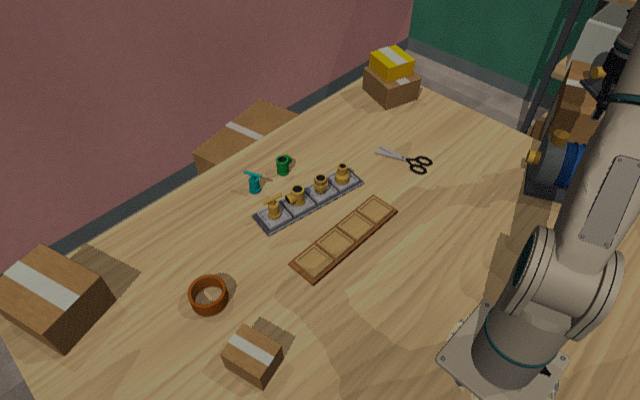

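The top picture shows the steel rack with four brass fittings at about (283,172), (310,175), (335,180) and (359,185), the empty wooden rack at (312,234), and the arm at lower right, clear of both. The side picture shows the same row at (274,208), (297,196), (321,184) and (343,174). Possible mistakes are the turquoise stopcock (top 293,131) and the green tee (top 331,133). Both stand off the rack and are excluded by colour. I'll check my choice in a close crop.

```bash
python3 - <<'E'
from h import *
t=shot('top');s=shot('side')
a=cv2.resize(t['image'][145:255,245:385],None,fx=5,fy=5,interpolation=cv2.INTER_CUBIC)
b=cv2.resize(s['image'][150:240,240:380],None,fx=5,fy=5,interpolation=cv2.INTER_CUBIC)
cv2.imwrite('pics/crop_t.png',a[:,:,::-1]); cv2.imwrite('pics/crop_s.png',b[:,:,::-1])
W=pts(t)
np.set_printoptions(precision=1,suppress=True)
# racks: board top points z 4..20
hsv=cv2.cvtColor(t['image'],cv2.COLOR_RGB2HSV)
for u,v in [(283,172),(310,175),(335,180),(359,185),(272,234),(299,234),(325,234),(351,234),(400,250)]: print(u,v,W[v,u],hsv[v,u])
z=W[...,2]; reg=np.zeros(z.shape,bool); reg[145:255,245:385]=1
for nm,r in(('stock',(150,208)),('disp',(209,255))):
    m=reg&(z>5)&(z<150); m[:r[0]]=0; m[r[1]:]=0
    n,l,st,_=cv2.connectedComponentsWithStats(m.astype(np.uint8)); k=1+np.argmax(st[1:,4]); q=W[l==k]
    print(nm,len(q),cv2.minAreaRect(q[:,:2].astype(np.float32)),np.percentile(q[:,2],[5,50,95]))
E
```

```text
283 172 [647.   74.4  61.1] [ 21 225 134]
310 175 [639.6  -7.3  60.5] [53 39 26]
335 180 [625.4 -83.   62.5] [150  51  20]
359 185 [ 609.9 -154.3   73.3] [68 33 31]
272 234 [461.6 105.9  12.5] [ 20 156 165]
299 234 [463.1  22.9  10.1] [ 21 154 162]
325 234 [464.4 -57.2  14. ] [ 21 158 161]
351 234 [ 466.  -138.     8.1] [ 20 154 166]
400 250 [ 419.4 -291.9   -0.7] [ 21 131 162]
stock 2959 ((630.2881469726562, -37.80809020996094), (341.2558288574219, 104.62869262695312), 80.79547882080078) [ 6.3 13.4 68.1]
disp 3075 ((464.20452880859375, -10.558059692382812), (337.087158203125, 95.78007507324219), 89.48932647705078) [ 6.2 11.6 18.6]
```

View pics/crop_t.png

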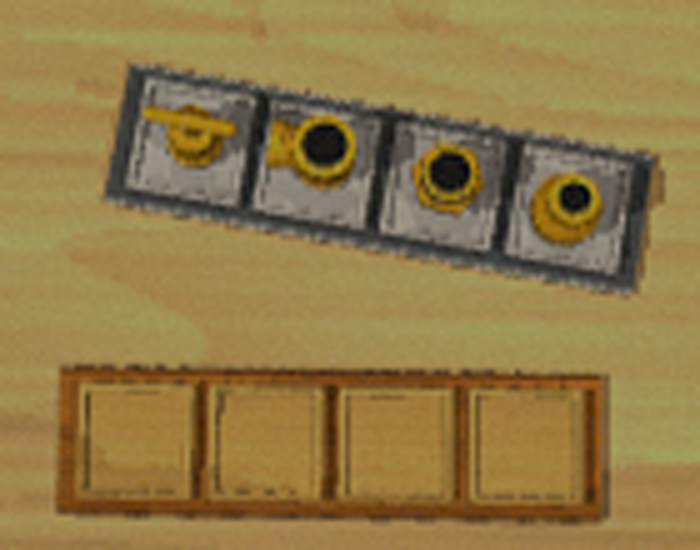

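View pics/crop_s.png

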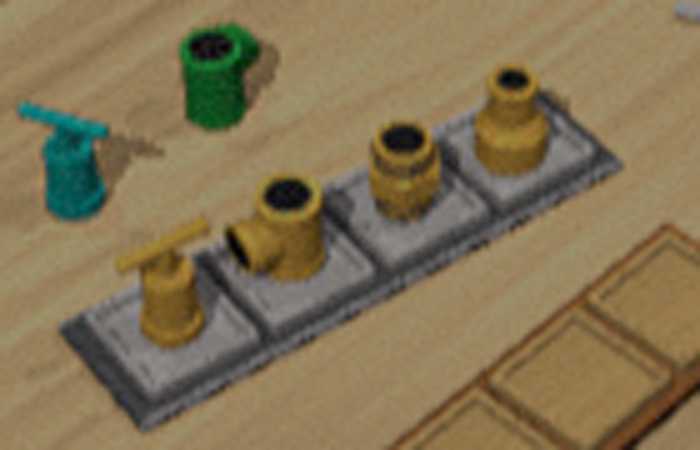

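Left to right, the row is stopcock, tee, nipple, reducer. In the top crop the bar is at (190,122), with holes at (325,145), (449,171) and (575,195). On the display rack, left to right, it must become reducer, nipple, tee, stopcock. Next I'll measure the centres and yaws in both views.

```bash
python3 - <<'E'
from h import *
np.set_printoptions(precision=1,suppress=True)
t=shot('top');s=shot('side')
def hole(d,u,v,r=6):
    g=cv2.cvtColor(d['image'],cv2.COLOR_RGB2HSV)[...,2]; g=cv2.resize(g,None,fx=4,fy=4,interpolation=cv2.INTER_CUBIC)
    m=(g<62).astype(np.uint8); n,l,st,c=cv2.connectedComponentsWithStats(m)
    ok=[k for k in range(1,n) if 60<st[k,4]<3000]; k=min(ok,key=lambda k:np.hypot(*(c[k]-[u*4,v*4]))); return (c[k]+.5)/4-.5, st[k,4]/16
for nm,a,b,h in(('tee',(310,174),(297.8,188.6),64),('nip',(334.8,179.2),(320.8,177.6),64),('red',(360,184),(342.4,165.6),70)):
    for d,p in((t,a),(s,b)):
        c,n=hole(d,*p); print(nm,c,n,ray(d,*c,h)[:2])
c,n=hole(s,287.4,199); print('mouth side',c,n,ray(s,*c,40)[:2])
print('mouth top', ray(t,(270)/5+245,(147)/5+145,40)[:2])
for d,p,q in((t,(147,113),(236,130)),(s,(122,267),(206,226))):
    o=(245,145) if d is t else (240,150)
    A,B=[ray(d,(x[0]+.5)/5-.5+o[0],(x[1]+.5)/5-.5+o[1],78)[:2] for x in(p,q)]; print('bar',A,B,(A+B)/2,np.degrees(np.arctan2(*(A-B)[::-1])),np.linalg.norm(A-B))
# display rack/stock rack corners from crops, z=8
for nm,C in(('disp',[(60,367),(607,375),(607,520),(57,513)]),('stock',[(128,66),(655,155),(636,294),(106,200)])):
    P=np.array([ray(t,(x+.5)/5-.5+245,(y+.5)/5-.5+145,8)[:2] for x,y in C]); v=(P[0]-P[1]+P[3]-P[2])/2
    print(nm,P.mean(0),np.degrees(np.arctan2(v[1],v[0])),np.linalg.norm(v)); y=v/np.linalg.norm(v); print([ (P.mean(0)+k*y).round(1).tolist() for k in(120,40,-40,-120)])
a=cv2.resize(t['image'][167:193,322:348],(400,400),interpolation=cv2.INTER_CUBIC);b=cv2.resize(s['image'][170:200,306:336],(400,400),interpolation=cv2.INTER_CUBIC)
cv2.imwrite('pics/nip.png',np.hstack([a,b])[:,:,::-1])
E
```

```text
tee [309.4 173.5] 54.375 [643.6  -5.6]
tee [297.  188.6] 41.25 [638.3  -4.8]
nip [334.5 178.9] 45.5 [628.5 -81.5]
nip [320.2 177.4] 32.875 [623.2 -80.7]
red [359.5 184. ] 25.8125 [ 613.4 -156.3]
red [342.1 165.5] 15.3125 [ 607.8 -155.2]
mouth side [286.9 199.5] 14.9375 [645.3  28.6]
mouth top [644.4  26.3]
bar [657.9 100.6] [648.7  47.3] [653.3  74. ] 80.17746747390098 54.09536586852574
bar [652.  101.4] [642.3  50.4] [647.2  75.9] 79.2100015166235 51.90322169709915
disp [466.1 -14.9] 90.2131751663784 339.4091486212892
[[465.6, 105.1], [465.9, 25.1], [466.2, -54.9], [466.5, -134.9]]
stock [632.7 -42.1] 81.18690431875724 337.2743574881218
[[651.1, 76.4], [638.8, -2.6], [626.6, -81.7], [614.3, -160.7]]
```

View pics/nip.png

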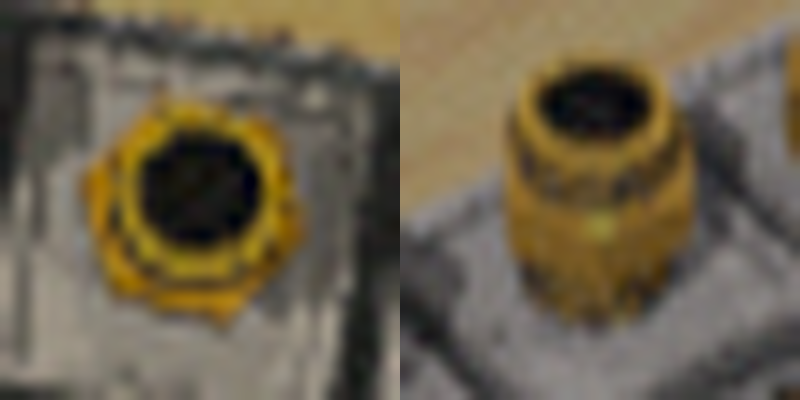

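The nipple crop shows hexagon corners at about (88,175), (115,290), (228,318) and (300,235). That puts a flat normal at a world yaw of about -14°. The row runs at about 81–83°, so the grips close roughly along x (tool yaw about 82°).

```bash
cat >> h.py <<'E'
from scipy.spatial.transform import Rotation as Ro
def go(*ws):
    s=ctrl.read_state(); p=s['eef_pos']; R=Ro.from_euler('xyz',s['tool_rot'])
    print('t',round(s['clock'],2),'p',p.round(1),'rot',np.degrees(s['tool_rot']).round(1),'F',s['force'].round(1),'w',round(s['width'],1),round(s['gripper_force'],1))
    for x,y,z,yaw in ws:
        d=R.inv().apply(np.array([x,y,z])-p)/10; T=Ro.from_euler('xyz',[np.pi,0,np.radians(yaw)])
        print((x,y,z,yaw),'->',d.round(2),(R.inv()*T).as_rotvec().round(3))
E
python3 - <<'E'
from h import *
np.set_printoptions(precision=3,suppress=True)
s=shot('side')
print('disp side',np.mean([ray(s,u,v,8)[:2] for u,v in[(290,261),(313,280),(397.5,211),(375,195)]],0))
go((380,-380,200,50),(610.6,-155.7,150,83),(610.6,-155.7,60,83))
save(s,'disp.png',(280,185,410,290),5)
E
```

```text
disp side [460.862 -15.278]
t 0.35 p [ 159.4 -630.   231.1] rot [-180.    -0.    14.2] F [-0.1 -0.8  0.1] w 85.4 0.0
(380, -380, 200, 50) -> [ 27.51 -18.83   3.12] [-0.    -0.    -0.625]
(610.6, -155.7, 150, 83) -> [ 55.37 -34.91   8.12] [-0.    -0.    -1.201]
(610.6, -155.7, 60, 83) -> [ 55.37 -34.91  17.12] [-0.    -0.    -1.201]
```

View pics/disp.png

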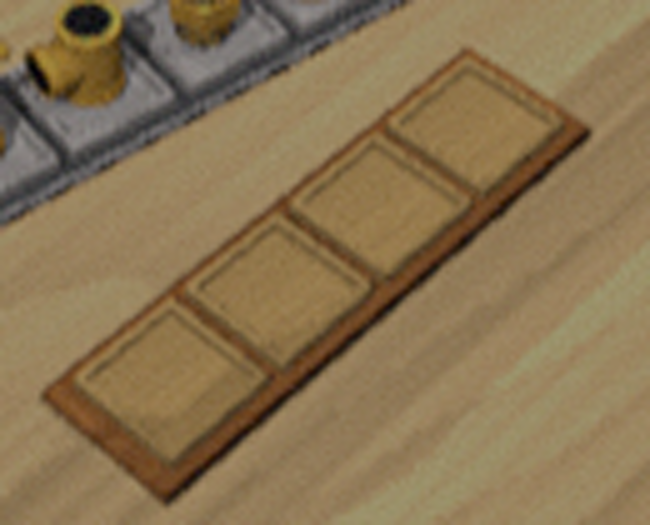

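The display crop shows the tray corners at (43,395), (165,500), (590,130) and (467,50), so the rack centre is about (463.5, -15). I'm starting with the reducer.

Request:
step_arm(commands=[27.5,-18.8,4,0,0,-0.62,0.8,27.5,-18.8,4,0,0,-0.62,0.8,27.5,-18.8,4,0,0,-0.62,0.8,27.5,-18.8,4,0,0,-0.62,0.8,27.5,-18.8,4,0,0,-0.62,0.8,55.4,-34.9,8,0,0,-1.2,0.8,55.4,-34.9,8,0,0,-1.2,0.8,55.4,-34.9,8,0,0,-1.2,0.8,55.4,-34.9,8,0,0,-1.2,0.8,55.4,-34.9,8,0,0,-1.2,0.8])

```text
clock: 1.35
eef_pos: [500.1, -267.1, 170.8]
tool_rot: [3.141, 0.0, 1.45]
force: [-0.0, -0.4, -0.6]
width: 68.2
gripper_force: 0.0
```

```bash
python3 - <<'E'
from h import *
go((610.6,-155.7,150,83))
E
```

```text
t 1.35 p [ 500.1 -267.1  170.8] rot [180.    0.   83.1] F [-0.  -0.4 -0.6] w 68.2 0.0
(610.6, -155.7, 150, 83) -> [12.39  9.63  2.09] [0.001 0.    0.001]
```

Request:
step_arm(commands=[12.4,9.6,2,0,0,0,0.8,12.4,9.6,2,0,0,0,0.8,12.4,9.6,2,0,0,0,0.8,12.4,9.6,2,0,0,0,0.8,12.4,9.6,2,0,0,0,0.8,12.4,9.6,2,0,0,0,0.8,12.4,9.6,2,0,0,0,0.8])

```text
clock: 2.05
eef_pos: [608.1, -159.6, 151.1]
tool_rot: [-3.141, 0.002, 1.445]
force: [0.2, -0.4, -0.1]
width: 68.3
gripper_force: 0.0
```

```bash
python3 - <<'E'
from h import *
go((610.6,-155.7,60,83),(610.6,-155.7,43,83))
t=shot('top');s=shot('side')
a=cv2.resize(t['image'][140:230,300:420],(480,360),interpolation=cv2.INTER_CUBIC);b=cv2.resize(s['image'][100:200,290:380],(320,360),interpolation=cv2.INTER_CUBIC)
cv2.imwrite('pics/app.png',np.hstack([a,b])[:,:,::-1])
E
```

```text
t 2.05 p [ 608.1 -159.6  151.1] rot [-1.80e+02  1.00e-01  8.28e+01] F [ 0.2 -0.4 -0.1] w 68.3 0.0
(610.6, -155.7, 60, 83) -> [0.44 0.21 9.1 ] [-0.001  0.002 -0.004]
(610.6, -155.7, 43, 83) -> [ 0.44  0.21 10.8 ] [-0.001  0.002 -0.004]
```

View pics/app.png

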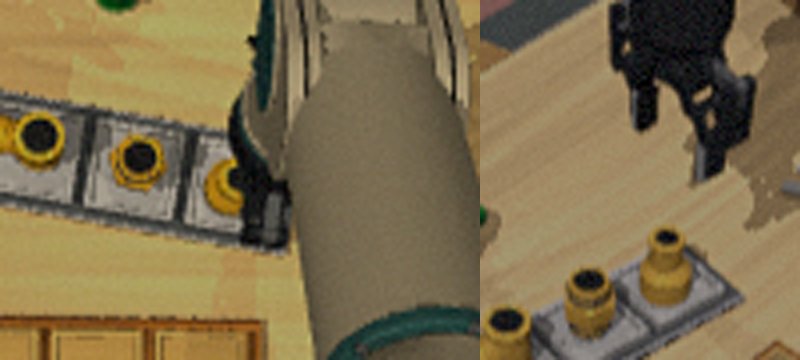

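The right pane shows the open fingertips at (645,125) and (710,175), straddling the line above the reducer at (665,240). In the left pane the top camera is mostly blocked by the wrist. I'll go down partway and check.

Request:
step_arm(commands=[0.3,0.1,6,0,0,0,0.8,0.3,0.1,6,0,0,0,0.8,0.3,0.1,6,0,0,0,0.8,0.3,0.1,6,0,0,0,0.8])

```text
clock: 2.55
eef_pos: [611.2, -154.7, 91.9]
tool_rot: [3.141, 0.0, 1.447]
force: [-0.5, -0.9, 0.1]
width: 68.3
gripper_force: 0.0
```

```bash
cat >> h.py <<'E'
def proj(d,p):
    q=d['world_to_cam']@np.append(p,1); return np.array([d['cx']+d['f']*q[0]/q[2],d['cy']+d['f']*q[1]/q[2]])
E
python3 - <<'E'
from h import *
go((610.6,-155.7,43,83))
s=shot('side'); p=ctrl.read_state()['eef_pos']
im=cv2.resize(s['image'][110:200,290:400],None,fx=6,fy=6,interpolation=cv2.INTER_CUBIC)
u=((proj(s,p)-[290,110])+.5)*6; u2=((proj(s,p+[0,0,10])-[290,110])+.5)*6
cv2.circle(im,tuple(u.astype(int)),3,(255,0,0),-1);cv2.circle(im,tuple(u2.astype(int)),3,(0,0,255),-1)
cv2.imwrite('pics/app2.png',im[:,:,::-1])
E
```

```text
t 2.55 p [ 611.2 -154.7   91.9] rot [179.9   0.   82.9] F [-0.5 -0.9  0.1] w 68.3 0.0
(610.6, -155.7, 43, 83) -> [-0.11 -0.06  4.89] [ 0.001  0.    -0.001]
```

View pics/app2.png

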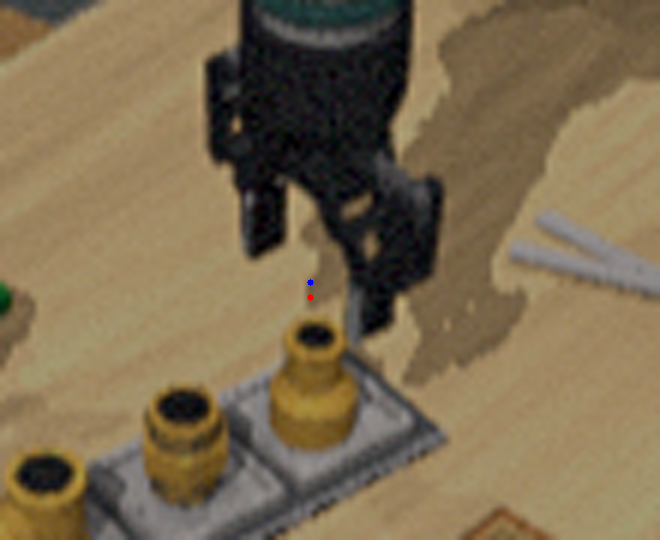

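The projected TCP at (310,290) lies midway between the fingertips at (265,250) and (370,330), so the calibration is good. The reducer's neck is in line below at (315,335). I'll descend and close.

Request:
step_arm(commands=[-0.1,0,4.9,0,0,0,0.8,-0.1,0,4.9,0,0,0,0.8,-0.1,0,4.9,0,0,0,0.8,-0.1,0,4.9,0,0,0,0,-0.1,0,4.9,0,0,0,0,-0.1,0,4.9,0,0,0,0,-0.1,0,4.9,0,0,0,0,-0.1,0,4.9,0,0,0,0,-0.1,0,4.9,0,0,0,0,-0.1,0,4.9,0,0,0,0])

```text
clock: 3.6
eef_pos: [611.9, -155.5, 44.2]
tool_rot: [3.138, 0.0, 1.448]
force: [-0.0, 0.7, 6.6]
width: 26.5
gripper_force: 58.6
```

Request:
step_arm(commands=[0,0,-4,0,0,0,0,0,0,-8,0,0,0,0,0,0,-11,0,0,0,0,0,0,-11,0,0,0,0,0,0,-11,0,0,0,0])

```text
clock: 4.1
eef_pos: [610.7, -155.4, 152.9]
tool_rot: [3.14, 0.0, 1.448]
force: [-0.6, 0.3, -2.2]
width: 26.4
gripper_force: 59.5
```

```bash
python3 - <<'E'
from h import *
go((463.5,105,153,90),(463.5,105,44.2,90))
E
```

```text
t 4.1 p [ 610.7 -155.4  152.9] rot [179.9   0.   82.9] F [-0.6  0.3 -2.2] w 26.4 59.5
(463.5, 105, 153, 90) -> [ 24.03 -17.81  -0.05] [ 0.002  0.001 -0.123]
(463.5, 105, 44.2, 90) -> [ 24.04 -17.83  10.83] [ 0.002  0.001 -0.123]
```

Request:
step_arm(commands=[24,-17.8,0,0,0,-0.12,0,24,-17.8,0,0,0,-0.12,0,24,-17.8,0,0,0,-0.12,0,24,-17.8,0,0,0,-0.12,0,24,-17.8,0,0,0,-0.12,0,24,-17.8,0,0,0,-0.12,0,24,-17.8,0,0,0,-0.12,0,24,-17.8,4,0,0,-0.12,0,24,-17.8,7,0,0,-0.12,0,24,-17.8,7,0,0,-0.12,0])

```text
clock: 5.1
eef_pos: [459.9, 103.5, 78.2]
tool_rot: [-3.133, 0.003, 1.568]
force: [-1.7, -0.8, -1.8]
width: 26.3
gripper_force: 59.6
```

```bash
python3 - <<'E'
from h import *
go((463.5,105,45,90))
s=shot('side');save(s,'pl1.png',(260,170,390,280),5)
E
```

```text
t 5.1 p [459.9 103.5  78.2] rot [-179.5    0.2   89.9] F [-1.7 -0.8 -1.8] w 26.3 59.6
(463.5, 105, 45, 90) -> [0.17 0.39 3.32] [-0.009  0.003 -0.003]
```

View pics/pl1.png

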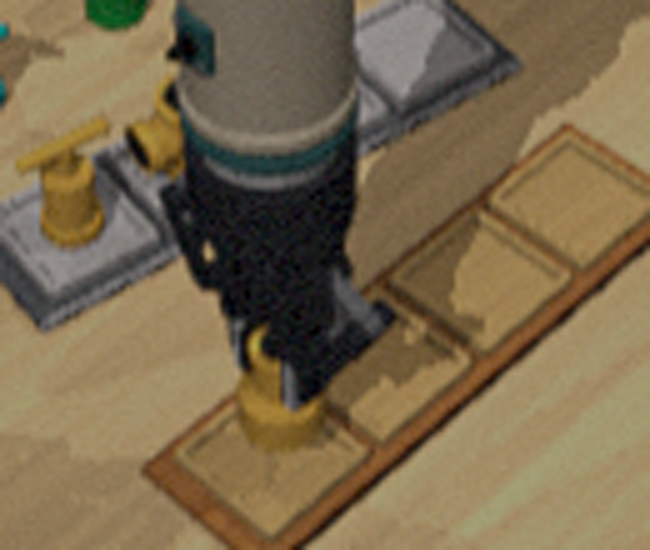

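The crop shows the reducer held upright over the left tray at (282,425), about 33 mm up. I'll lower it and read the pose before releasing.

Request:
step_arm(commands=[0,0,2,0,0,0,0,0,0,3.0,0,0,0,0,0,0,3.2,0,0,0,0,0,0,3.3,0,0,0,0,0,0,3.3,0,0,0,0])

```text
clock: 5.65
eef_pos: [463.9, 104.8, 49.5]
tool_rot: [3.141, -0.0, 1.568]
force: [0.3, -0.1, -1.2]
width: 26.2
gripper_force: 59.6
```

Request:
step_arm(commands=[0,0,0.2,0,0,0,0,0,0,0.4,0,0,0,0,0,0,0.5,0,0,0,0,0,0,0.5,0,0,0,0])

```text
clock: 6.05
eef_pos: [463.5, 104.8, 44.2]
tool_rot: [3.141, 0.0, 1.568]
force: [-0.8, 0.2, 1.8]
width: 26.1
gripper_force: 60.1
```

Contact is light, so I'll release and retreat.

Request:
step_arm(commands=[0,0,0,0,0,0,0.8,0,0,0,0,0,0,0.8,0,0,0,0,0,0,0.8,0,0,0,0,0,0,0.8,0,0,-3,0,0,0,0.8,0,0,-8,0,0,0,0.8,0,0,-11,0,0,0,0.8,0,0,-11,0,0,0,0.8,0,0,-11,0,0,0,0.8])

```text
clock: 6.95
eef_pos: [463.7, 104.6, 154.4]
tool_rot: [3.14, -0.0, 1.567]
force: [-0.3, 0.1, -0.3]
width: 68.2
gripper_force: 0.0
```

```bash
python3 - <<'E'
from h import *
go((625.8,-81.1,150,76),(625.8,-81.1,80,76))
E
```

```text
t 6.95 p [463.7 104.6 154.4] rot [179.9  -0.   89.8] F [-0.3  0.1 -0.3] w 68.2 0.0
(625.8, -81.1, 150, 76) -> [-18.52  16.27   0.46] [ 0.002 -0.     0.241]
(625.8, -81.1, 80, 76) -> [-18.52  16.26   7.46] [ 0.002 -0.     0.241]
```

Request:
step_arm(commands=[-18.5,16.3,0.4,0,0,0.24,0.8,-18.5,16.3,0.4,0,0,0.24,0.8,-18.5,16.3,0.4,0,0,0.24,0.8,-18.5,16.3,0.4,0,0,0.24,0.8,-18.5,16.3,0.4,0,0,0.24,0.8,-18.5,16.3,0.4,0,0,0.24,0.8,-18.5,16.3,0.4,0,0,0.24,0.8,-18.5,16.3,0.4,0,0,0.24,0.8,-18.5,16.3,5,0,0,0.24,0.8,-18.5,16.3,5,0,0,0.24,0.8])

```text
clock: 7.95
eef_pos: [620.7, -78.5, 99.0]
tool_rot: [-3.13, 0.001, 1.331]
force: [-0.2, 0.9, 0.4]
width: 68.4
gripper_force: 0.0
```

```bash
python3 - <<'E'
from h import *
go((625.8,-81.1,21,76))
s=shot('side');save(s,'nip2.png',(240,110,390,250),4)
E
```

```text
t 7.95 p [620.7 -78.5  99. ] rot [-1.794e+02  1.000e-01  7.620e+01] F [-0.2  0.9  0.4] w 68.4 0.0
(625.8, -81.1, 21, 76) -> [-0.12  0.64  7.79] [-0.011  0.001  0.004]
```

View pics/nip2.png

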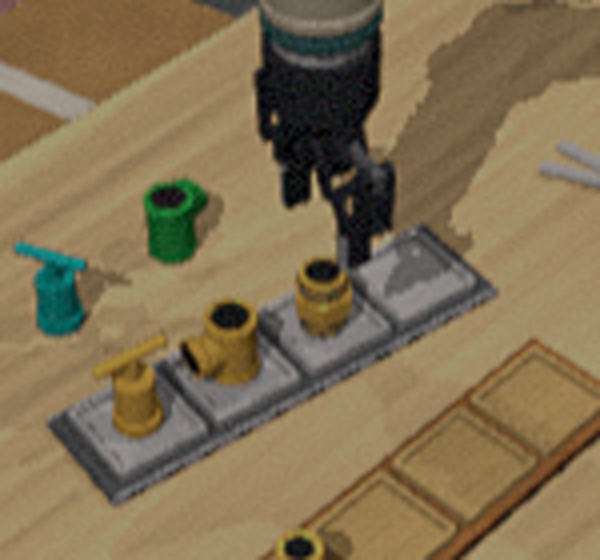

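The crop shows the nipple at (322,290), with the open fingers above and behind it at (297,195) and (355,255). The reducer stands in its display tray at the bottom edge (300,545). I'll go straight down and close.

Request:
step_arm(commands=[0,0,3,0,0,0,0.8,0,0,6,0,0,0,0.8,0,0,8.3,0,0,0,0.8,0,0,8.3,0,0,0,0.8,0,0,8.3,0,0,0,0,0,0,8.3,0,0,0,0,0,0,8.3,0,0,0,0,0,0,8.3,0,0,0,0,0,0,8.3,0,0,0,0,0,0,8.3,0,0,0,0])

```text
clock: 9.0
eef_pos: [627.6, -80.4, 23.4]
tool_rot: [3.138, -0.001, 1.328]
force: [-0.3, 1.3, 7.4]
width: 38.8
gripper_force: 61.3
```

Request:
step_arm(commands=[0,0,-4,0,0,0,0,0,0,-8,0,0,0,0,0,0,-12,0,0,0,0,0,0,-12,0,0,0,0,0,0,-12,0,0,0,0])

```text
clock: 9.5
eef_pos: [626.4, -80.9, 142.6]
tool_rot: [3.139, -0.0, 1.328]
force: [-0.1, -0.4, -2.4]
width: 38.7
gripper_force: 61.4
```

```bash
python3 - <<'E'
from h import *
go((463.5,25,141,90),(463.5,25,23.4,90))
E
```

```text
t 9.5 p [626.4 -80.9 142.6] rot [179.8  -0.   76.1] F [-0.1 -0.4 -2.4] w 38.7 61.4
(463.5, 25, 141, 90) -> [  6.35 -18.37   0.11] [ 0.003  0.    -0.243]
(463.5, 25, 23.4, 90) -> [  6.35 -18.4   11.87] [ 0.003  0.    -0.243]
```

Request:
step_arm(commands=[6.4,-18.4,0,0,0,-0.24,0,6.4,-18.4,0,0,0,-0.24,0,6.4,-18.4,0,0,0,-0.24,0,6.4,-18.4,0,0,0,-0.24,0,6.4,-18.4,0,0,0,-0.24,0,6.4,-18.4,0,0,0,-0.24,0,6.4,-18.4,0,0,0,-0.24,0,6.4,-18.4,4,0,0,-0.24,0,6.4,-18.4,8,0,0,-0.24,0,6.4,-18.4,8,0,0,-0.24,0])

```text
clock: 10.5
eef_pos: [460.1, 24.4, 56.6]
tool_rot: [-3.132, 0.002, 1.566]
force: [-1.1, 0.8, -1.5]
width: 38.9
gripper_force: 61.5
```

Request:
step_arm(commands=[0,0,1,0,0,0,0,0,0,2,0,0,0,0,0,0,3,0,0,0,0,0,0,3,0,0,0,0])

```text
clock: 10.9
eef_pos: [462.7, 25.6, 30.7]
tool_rot: [-3.142, 0.0, 1.568]
force: [-1.0, -0.5, -1.8]
width: 38.9
gripper_force: 61.6
```

Request:
step_arm(commands=[0,0,0.4,0,0,0,0,0,0,0.7,0,0,0,0,0,0,0.9,0,0,0,0,0,0,0.9,0,0,0,0])

```text
clock: 11.3
eef_pos: [463.1, 25.8, 23.3]
tool_rot: [3.14, 0.0, 1.568]
force: [-2.6, 0.6, 14.8]
width: 39.0
gripper_force: 63.4
```

Request:
step_arm(commands=[0,0,0,0,0,0,0.8,0,0,0,0,0,0,0.8,0,0,0,0,0,0,0.8,0,0,0,0,0,0,0.8,0,0,-4,0,0,0,0.8,0,0,-8,0,0,0,0.8,0,0,-13,0,0,0,0.8,0,0,-13,0,0,0,0.8,0,0,-13,0,0,0,0.8])

```text
clock: 12.2
eef_pos: [463.4, 25.5, 152.9]
tool_rot: [3.139, 0.0, 1.567]
force: [-0.5, -0.4, 0.0]
width: 68.1
gripper_force: 0.0
```

```bash
python3 - <<'E'
from h import *
np.set_printoptions(suppress=True)
go((641,-5.2,150,83),(641,-5.2,70,83))
s=shot('side');save(s,'pl2.png',(250,150,400,290),4)
E
```

```text
t 12.2 p [463.4  25.5 152.9] rot [179.8   0.   89.8] F [-0.5 -0.4  0. ] w 68.1 0.0
(641, -5.2, 150, 83) -> [-3.   17.77  0.34] [ 0.003 -0.     0.118]
(641, -5.2, 70, 83) -> [-3.   17.75  8.34] [ 0.003 -0.     0.118]
```

View pics/pl2.png

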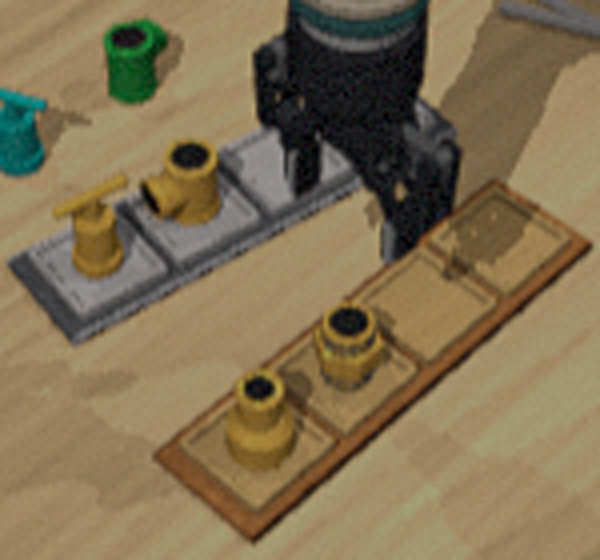

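The reducer at (262,445) and the nipple at (347,360) both stand upright and centred in the two left trays. Next is the tee.

Request:
step_arm(commands=[-3,17.8,0.3,0,0,0.12,0.8,-3,17.8,0.3,0,0,0.12,0.8,-3,17.8,0.3,0,0,0.12,0.8,-3,17.8,0.3,0,0,0.12,0.8,-3,17.8,0.3,0,0,0.12,0.8,-3,17.8,0.3,0,0,0.12,0.8,-3,17.8,0.3,0,0,0.12,0.8,-3,17.8,4.3,0,0,0.12,0.8,-3,17.8,4.3,0,0,0.12,0.8,-3,17.8,4.3,0,0,0.12,0.8])

```text
clock: 13.25
eef_pos: [639.1, -4.6, 108.6]
tool_rot: [-3.139, 0.001, 1.449]
force: [0.4, -0.1, -0.1]
width: 68.5
gripper_force: 0.0
```

Request:
step_arm(commands=[0,0,4,0,0,0,0.8,0,0,7,0,0,0,0.8,0,0,8.9,0,0,0,0.8,0,0,8.9,0,0,0,0.8,0,0,8.9,0,0,0,0,0,0,8.9,0,0,0,0,0,0,8.9,0,0,0,0,0,0,8.9,0,0,0,0,0,0,8.9,0,0,0,0,0,0,8.9,0,0,0,0])

```text
clock: 14.25
eef_pos: [642.3, -4.6, 22.4]
tool_rot: [3.138, -0.001, 1.448]
force: [-0.4, -0.4, 6.9]
width: 34.8
gripper_force: 59.8
```

Request:
step_arm(commands=[0,0,-4,0,0,0,0,0,0,-8,0,0,0,0,0,0,-12,0,0,0,0,0,0,-12,0,0,0,0,0,0,-12,0,0,0,0])

```text
clock: 14.75
eef_pos: [641.2, -5.0, 141.6]
tool_rot: [3.139, -0.0, 1.448]
force: [-0.8, -0.1, -2.1]
width: 34.8
gripper_force: 60.3
```

```bash
python3 - <<'E'
from h import *
np.set_printoptions(suppress=True)
go((463.5,-55,141,90),(463.5,-55,22.4,90))
E
```

```text
t 14.75 p [641.2  -5.  141.6] rot [179.8  -0.   82.9] F [-0.8 -0.1 -2.1] w 34.8 60.3
(463.5, -55, 141, 90) -> [ -7.15 -17.02   0.01] [ 0.003  0.    -0.123]
(463.5, -55, 22.4, 90) -> [ -7.15 -17.05  11.87] [ 0.003  0.    -0.123]
```

Request:
step_arm(commands=[-7.2,-17,0,0,0,-0.12,0,-7.2,-17,0,0,0,-0.12,0,-7.2,-17,0,0,0,-0.12,0,-7.2,-17,0,0,0,-0.12,0,-7.2,-17,0,0,0,-0.12,0,-7.2,-17,0,0,0,-0.12,0,-7.2,-17,4,0,0,-0.12,0,-7.2,-17,8,0,0,-0.12,0,-7.2,-17,9,0,0,-0.12,0,-7.2,-17,9,0,0,-0.12,0])

```text
clock: 15.75
eef_pos: [462.7, -54.7, 48.4]
tool_rot: [-3.138, -0.0, 1.569]
force: [-0.2, 0.7, -1.2]
width: 34.7
gripper_force: 60.6
```

Request:
step_arm(commands=[0,0,1,0,0,0,0,0,0,1.8,0,0,0,0,0,0,2,0,0,0,0,0,0,2,0,0,0,0])

```text
clock: 16.15
eef_pos: [463.2, -55.5, 30.1]
tool_rot: [3.141, 0.0, 1.568]
force: [0.5, -1.0, -1.0]
width: 35.1
gripper_force: 60.6
```

Request:
step_arm(commands=[0,0,0.4,0,0,0,0,0,0,0.7,0,0,0,0,0,0,0.8,0,0,0,0,0,0,0.8,0,0,0,0])

```text
clock: 16.55
eef_pos: [463.1, -55.5, 22.3]
tool_rot: [3.141, 0.0, 1.568]
force: [-0.8, -0.6, 3.6]
width: 34.6
gripper_force: 61.4
```

Request:
step_arm(commands=[0,0,0,0,0,0,0.8,0,0,0,0,0,0,0.8,0,0,0,0,0,0,0.8,0,0,0,0,0,0,0.8,0,0,-4,0,0,0,0.8,0,0,-8,0,0,0,0.8,0,0,-13,0,0,0,0.8,0,0,-13,0,0,0,0.8,0,0,-13,0,0,0,0.8])

```text
clock: 17.45
eef_pos: [463.6, -55.8, 153.0]
tool_rot: [3.139, 0.001, 1.567]
force: [-0.6, 0.3, -0.9]
width: 68.4
gripper_force: 0.0
```

```bash
python3 - <<'E'
from h import *
np.set_printoptions(suppress=True)
go((650.5,75,150,80))
s=shot('side');save(s,'pl3.png',(250,150,400,290),4)
E
```

```text
t 17.45 p [463.6 -55.8 153. ] rot [179.8   0.   89.8] F [-0.6  0.3 -0.9] w 68.4 0.0
(650.5, 75, 150, 80) -> [13.16 18.64  0.34] [0.003 0.    0.171]
```

View pics/pl3.png

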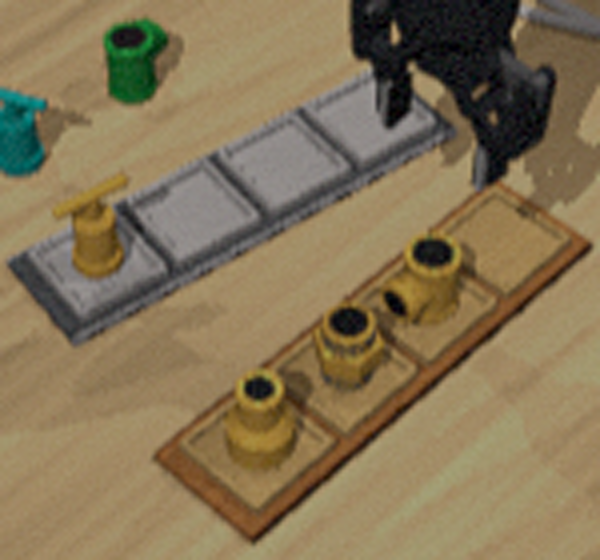

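The tee stands upright in the third tray at (430,280), and the first two are unchanged. Only the stopcock remains, at (95,230).

Request:
step_arm(commands=[13.2,18.6,0,0,0,0.17,0.8,13.2,18.6,0,0,0,0.17,0.8,13.2,18.6,0,0,0,0.17,0.8,13.2,18.6,0,0,0,0.17,0.8,13.2,18.6,0,0,0,0.17,0.8,13.2,18.6,0,0,0,0.17,0.8,13.2,18.6,0,0,0,0.17,0.8,13.2,18.6,2,0,0,0.17,0.8,13.2,18.6,4,0,0,0.17,0.8,13.2,18.6,4,0,0,0.17,0.8])

```text
clock: 18.5
eef_pos: [645.6, 73.6, 108.3]
tool_rot: [-3.134, 0.004, 1.397]
force: [-0.9, -0.1, 0.1]
width: 68.5
gripper_force: 0.0
```

```bash
python3 - <<'E'
from h import *
np.set_printoptions(suppress=True)
go((650.5,75,27,80))
s=shot('side');save(s,'st.png',(230,140,330,240),6)
E
```

```text
t 18.5 p [645.6  73.6 108.3] rot [-179.6    0.2   80. ] F [-0.9 -0.1  0.1] w 68.5 0.0
(650.5, 75, 27, 80) -> [0.26 0.52 8.13] [-0.008  0.004  0.   ]
```

View pics/st.png

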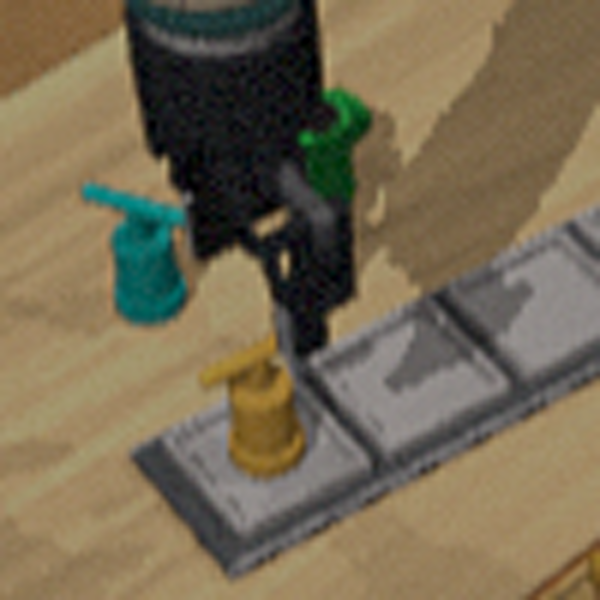

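The crop shows the stopcock at (265,420), with its bar from (205,380) to (275,345). The near finger is in front at (300,340). The turquoise (150,260) and green (335,150) look-alikes are behind the gripper, so I'll check their clearance.

```bash
python3 - <<'E'
from h import *
np.set_printoptions(precision=1,suppress=True)
s=shot('side'); W=pts(s); h=cv2.cvtColor(s['image'],cv2.COLOR_RGB2HSV)
for lo,hi in((80,100),(50,75)):
    m=(h[...,0]>lo)&(h[...,0]<hi)&(h[...,1]>150)&(W[...,2]<90)&(W[...,0]>600); print(m.sum(),np.nanpercentile(W[m],[2,98],axis=0))
go((650.5,75,27,80))
E
```

```text
274 [[  622.8 -2127.8  -616.6]
 [  790.8    61.3    69.7]]
113 [[  668.2 -2117.8  -332.9]
 [  780.3   -50.     51.9]]
t 18.6 p [648.3  74.8 111.4] rot [-179.9    0.1   80. ] F [ 0.4 -0.  -0.5] w 69.0 0.0
(650.5, 75, 27, 80) -> [0.1 0.2 8.4] [-0.  0.  0.]
```

From the top view the look-alikes are about 120 mm beyond the row (x about 770), and the fingers reach only x about 700, so they are clear.

Request:
step_arm(commands=[0,0,3,0,0,0,0.8,0,0,6,0,0,0,0.8,0,0,8.5,0,0,0,0.8,0,0,8.5,0,0,0,0.8,0,0,8.5,0,0,0,0,0,0,8.5,0,0,0,0,0,0,8.5,0,0,0,0,0,0,8.5,0,0,0,0,0,0,8.5,0,0,0,0,0,0,8.5,0,0,0,0])

```text
clock: 19.6
eef_pos: [651.3, 76.3, 29.3]
tool_rot: [3.138, -0.001, 1.398]
force: [0.1, -0.2, 6.9]
width: 28.8
gripper_force: 59.1
```

Request:
step_arm(commands=[0,0,-4,0,0,0,0,0,0,-8,0,0,0,0,0,0,-12,0,0,0,0,0,0,-12,0,0,0,0,0,0,-12,0,0,0,0])

```text
clock: 20.1
eef_pos: [649.8, 75.9, 148.3]
tool_rot: [3.139, -0.0, 1.398]
force: [-0.4, -0.4, -2.0]
width: 28.4
gripper_force: 59.9
```

```bash
python3 - <<'E'
from h import *
np.set_printoptions(suppress=True)
go((463.5,-135,148,90),(463.5,-135,29.3,90))
E
```

```text
t 20.1 p [649.8  75.9 148.3] rot [179.9  -0.   80.1] F [-0.4 -0.4 -2. ] w 28.4 59.9
(463.5, -135, 148, 90) -> [-23.99 -14.72  -0.01] [ 0.002 -0.    -0.173]
(463.5, -135, 29.3, 90) -> [-23.99 -14.74  11.86] [ 0.002 -0.    -0.173]
```

Request:
step_arm(commands=[-24,-14.7,0,0,0,-0.17,0,-24,-14.7,0,0,0,-0.17,0,-24,-14.7,0,0,0,-0.17,0,-24,-14.7,0,0,0,-0.17,0,-24,-14.7,0,0,0,-0.17,0,-24,-14.7,0,0,0,-0.17,0,-24,-14.7,0,0,0,-0.17,0,-24,-14.7,0,0,0,-0.17,0,-24,-14.7,0,0,0,-0.17,0,-24,-14.7,4,0,0,-0.17,0])

```text
clock: 21.1
eef_pos: [468.5, -134.4, 109.5]
tool_rot: [3.131, 0.001, 1.57]
force: [1.1, -0.6, -2.8]
width: 28.6
gripper_force: 60.2
```

Request:
step_arm(commands=[0,0,3,0,0,0,0,0,0,6,0,0,0,0,0,0,7,0,0,0,0,0,0,7,0,0,0,0,0,0,7,0,0,0,0])

```text
clock: 21.6
eef_pos: [464.3, -134.4, 37.5]
tool_rot: [3.14, -0.0, 1.569]
force: [0.0, 0.5, -2.3]
width: 28.4
gripper_force: 60.0
```

Request:
step_arm(commands=[0,0,0.4,0,0,0,0,0,0,0.7,0,0,0,0,0,0,0.9,0,0,0,0,0,0,0.9,0,0,0,0])

```text
clock: 22.0
eef_pos: [463.9, -135.4, 29.2]
tool_rot: [3.14, 0.001, 1.568]
force: [-2.1, 0.5, 9.7]
width: 28.6
gripper_force: 61.5
```

Seated, so I'll release, go up and swing away to clear both views.

Request:
step_arm(commands=[0,0,0,0,0,0,0.8,0,0,0,0,0,0,0.8,0,0,0,0,0,0,0.8,0,0,0,0,0,0,0.8,0,0,-4,0,0,0,0.8,0,0,-8,0,0,0,0.8,0,0,-13,0,0,0,0.8,0,0,-15,0,0,0,0.8,0,0,-15,0,0,0,0.8])

```text
clock: 22.9
eef_pos: [465.4, -135.6, 180.8]
tool_rot: [3.135, 0.002, 1.567]
force: [0.5, 0.3, -0.5]
width: 68.2
gripper_force: 0.0
```

Request:
step_arm(commands=[-25,-5,0,0,0,0.5,0.8,-25,-5,0,0,0,0.5,0.8,-25,-5,0,0,0,0.5,0.8,-25,-5,0,0,0,0.5,0.8,-25,-5,0,0,0,0.5,0.8,-25,-5,0,0,0,0.5,0.8,-25,-5,0,0,0,0.5,0.8,-25,-5,0,0,0,0.5,0.8])

```text
clock: 23.7
eef_pos: [412.6, -382.9, 176.8]
tool_rot: [-3.139, -0.002, 1.069]
force: [0.2, 0.1, -0.6]
width: 68.5
gripper_force: 0.0
```

```bash
python3 - <<'E'
from h import *
go()
t=shot('top');s=shot('side')
a=cv2.resize(t['image'][145:255,245:385],(400,314),interpolation=cv2.INTER_CUBIC);b=cv2.resize(s['image'][140:290,220:411],(400,314),interpolation=cv2.INTER_CUBIC)
cv2.imwrite('pics/end.png',np.hstack([a,b])[:,:,::-1])
E
```

```text
t 23.7 p [ 412.6 -382.9  176.8] rot [-1.799e+02 -1.000e-01  6.130e+01] F [ 0.2  0.1 -0.6] w 68.5 0.0
```

View pics/end.png

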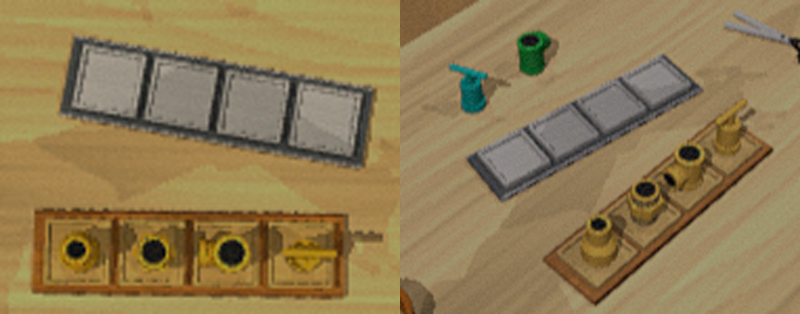

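The final picture shows reducer, nipple, tee and stopcock from left to right at (78,250), (153,250), (230,252) and (310,253). All are upright and centred in their trays. The stock rack is empty, the look-alikes and scissors are where they were, and the arm is clear.

```bash
python3 -c "
from cell import ctrl
print(ctrl.finish_job())"
```

```text
the job is handed in; nothing more can be done
None
```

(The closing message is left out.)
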